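# Release the tubes from a two-button bench feeder

### The job

Let the three steel tubes out of the bench feeder: press its two black buttons down together, one fingertip on each, and keep both down until all three tubes have rolled into the catch tray, then let both buttons come back up. Do not touch, push or lift the tubes themselves, and leave the other things on the bench where they are.

Things in the scene. Friction and masses are not known exactly. Their poses are not given: they have to be found in the camera images.
- feeder: Grey steel tube feeder fixed to the bench, 255 long (x), 190 wide (y), placed and turned anew each time. Origin on the bench under the gate; z up. Channel 106 wide, walls 88 high, slopes 9 degrees down to the feeder's -x; three tubes wait at x 0 to +90 behind gate teeth 7 high. Each button lowers two of the four teeth; either pair alone still holds the tubes. Open catch tray on the -x side.
- tray (a point): Middle of the catch tray's floor (feeder x = -87, 12 above the bench). Tray inside: feeder x -142 to -32, 106 wide in y, walls 50 to 58 above the bench. Axes are the feeder's.
- fin_top (a point): Middle of the top of the fin that stands between the buttons: 10 thick (feeder x), 56 long (y), top 96 above the bench, 12 above the unpressed buttons, so that one flat thing cannot press both. It stands on the aluminium control box on the feeder's +y side: 140 (x) by 74 (y), centred at feeder y = +96, top 70 above the bench; the buttons are at y = +98.
- button_a_top (a point): Centre of the top face of the button nearer the catch tray (feeder x = -32). A round black plastic cap 26 in diameter, top 84 above the bench when up, 14 above the box; pressed straight down. It goes down with the button. The two buttons are 64 apart centre to centre; axes are the feeder's.
- button_b_top (a point): The same for the other button (feeder x = +32), farther from the catch tray. Otherwise alike.
- button_a (a joint): How far button a is pressed, in m: 0 up, 0.010 fully down. Its spring takes 1.5 N to start and 5 N fully down, and returns the button when released. Its gate teeth clear the tubes from 0.007 on.
- button_b (a joint): The same for button b.
- cap_a: The cap of button a itself; origin at the centre of its top face, as point button_a_top.
- cap_b: The cap of button b itself; origin at the centre of its top face, as point button_b_top.
- tube1: Steel tube, nearest the gate in the queue, 28 in diameter, 100 long along its y; origin at its centre. It rolls when released, so its x and z axes turn. In the tray its origin lies 23 to 30 above the bench, at feeder x between -130 and -45. Loose, 80 to 170 g.
- tube2: Steel tube, middle in the queue, 28 in diameter, 100 long along its y; origin at its centre. It rolls when released, so its x and z axes turn. In the tray its origin lies 23 to 30 above the bench, at feeder x between -130 and -45. Loose, 80 to 170 g.
- tube3: Steel tube, last in the queue, 28 in diameter, 100 long along its y; origin at its centre. It rolls when released, so its x and z axes turn. In the tray its origin lies 23 to 30 above the bench, at feeder x between -130 and -45. Loose, 80 to 170 g.
- wood_block: Loose wooden block 90 x 45 x 30, origin under its centre; lies beside the feeder's control box. Leave it.
- tape_roll: Loose roll of paper tape, 64 across, 24 high, lying flat beside the control box. Origin under its centre. Leave it.
- screwdriver: Loose screwdriver lying beyond the control box on the feeder's +y side. Leave it.
- flat_bar: Loose dark steel bar 160 x 30 x 8 lying along the feeder's -y side. Origin under its centre. Leave it.
- pipe_foot: Loose small metal cone (organ pipe foot) 75 high, 44 across its foot, standing near the tray. Origin under its centre. Leave it.
- hammer: Loose hammer lying on the left of the bench. Leave it.
There are look-alikes about, which are no part of the job. What is shaped like the tube2 but purple or red is not meant. Leave any red look-alike of the tube3 alone.

How it is judged:
On the way, in this order (a step that is already met when the one before it is completed fails the run):
1. both buttons are down together under the fingers (value of joint each of button_a, button_b above 0.006 m and contact force between the fingers and cap_a above 0.3 N and contact force between the fingers and cap_b above 0.3 N), for 0.1 s.
2. all three tubes are in the catch tray while both buttons are still held down by the fingers (all of step 1 and x of tube1 in the frame of feeder between -0.142 and -0.038 m and z of each of tube1, tube2, tube3 in the frame of feeder below 0.046 m and y of tube1 in the frame of feeder between -0.05 and 0.05 m and x of tube2 in the frame of feeder between -0.142 and -0.038 m and y of tube2 in the frame of feeder between -0.05 and 0.05 m and x of tube3 in the frame of feeder between -0.142 and -0.038 m and y of tube3 in the frame of feeder between -0.05 and 0.05 m), for 0.1 s.
At the end, for the whole second after the job is handed in: All three tubes lie at rest in the catch tray (slower than 30 mm/s, origin under 46 mm above the bench) and both buttons are back up (within 2 mm) (x of tube1 in the frame of feeder between -0.142 and -0.038 m and z of each of tube1, tube2, tube3 in the frame of feeder below 0.046 m and y of tube1 in the frame of feeder between -0.05 and 0.05 m and x of tube2 in the frame of feeder between -0.142 and -0.038 m and y of tube2 in the frame of feeder between -0.05 and 0.05 m and x of tube3 in the frame of feeder between -0.142 and -0.038 m and y of tube3 in the frame of feeder between -0.05 and 0.05 m and linear speed of each of tube1, tube2, tube3 below 0.03 m/s and value of joint each of button_a, button_b below 0.002 m); the robot touches nothing.
It fails at once if the robot touches a tube (contact force between any of the fingers, the arm and tube1 above 0.5 N or contact force between any of the fingers, the arm and tube2 above 0.5 N or contact force between any of the fingers, the arm and tube3 above 0.5 N).
It fails at once if a tube is lifted out of the feeder (z of any of tube1, tube2, tube3 in the frame of feeder above 0.1 m).
It fails at once if a button is let up while only some of the tubes have passed the gate (x of tube1 in the frame of feeder below -0.02 m and x of tube3 in the frame of feeder above -0.01 m and value of joint any of button_a, button_b below 0.003 m).
It fails at once if another thing on the bench is moved more than 30 mm or lifted or knocked over (distance of any of wood_block, tape_roll, screwdriver, flat_bar, pipe_foot, hammer from where it was at the start of the episode above 0.03 m or angle between pipe_foot's own z axis and vertical above 0.5 rad).
It also fails if it takes over 32 s, if anything falls off the work surface, if the arm or the gripper's body presses on something with over 40 N, if the wrist force passes 120 N, or if a joint passes its speed limit or range.

### The arm

A 6-joint arm with a two-finger parallel gripper is mounted at the origin on the work surface. World frame = base frame: x ahead of the robot, y to its left, z up, the work surface at z = 0. Lengths are in m, angles in rad, forces in N, time in s.
With the tool pointing down it reaches from about 0.35 to 0.775 m from the base axis. Payload 5.5 kg.
Tool frame: the origin (TCP) lies between the finger pads; the fingertips stand 19 mm ahead of it and the grasp point (between the pads) is the TCP; z points along the fingers, x is the direction in which the jaws open and shut, and the axes are right-handed (so a half turn about z gives the same grasp; the last joint's range is limited). The gripper opens to 85 mm and grips with 20 to 120 N. Pads are 22 mm wide; open, the fingers measure 114 mm over their backs; the gripper's body (76 mm by 85 mm) begins 54 mm behind the grasp point. The pads swing forward as they close: fully open they stand 13 mm farther back than shut.
Start: joints at [1.032, 0.313, 0.046, 1.304, 0, 1.431], TCP at [0.223, 0.53, 0.223] pointing down, gripper open.
Joint ranges: [-2.76, 2.76], [-0.86, 1.69], [-1.03, 1.26], [-2.2, 2.34], [-1.47, 1.5], [-3.14, 3.14]. Speed limits (rad/s): [2.57, 2.57, 3.14, 3.14, 3.14, 3.14].

### API

Orientations are given as a unit quaternion [w, x, y, z].
In Python, from workcell import env gives the robot as it stands. The module is installed in compiled form; this text tells all that it offers.
- The arm moves only by the tool carry_out, never from a script. Its argument "steps" is a list of rows, each a list of 7 numbers: the gripper command: -1 is shut, 1 is fully open, values between are in proportion, then the shift along the tool's x, y, z in m, then the turn, a rotation vector about the tool's x, y, z in rad. A call has 1 to 20 rows; each row shifts and turns the commanded pose from where the row before left it, along the tool's axes as they then stand; what a row does not reach is not made up. A row lasts 1/8 s, in which the tool goes at most 62.5 mm and 10.7 degrees, less where a joint would pass 70% of its speed; a pose out of reach is approached as far as the arm can. A call with a gripper value outside its range is refused whole. The fingers move at their own pace and stop on an object; "grip_force" is the grip in N (left out, the last holds). Time passes only in rows, so rows that do not move let the fingers close. It gives the time, the measured TCP pose, the force and the opening at its end, in the units of the state.
- env.get_state(): the state, without advancing time (a new reading comes with each control period).
- env.read_camera(name): name is "scene" or "top" or "wrist"; returns a dict with "color" (400x640x3 uint8, red, green, blue), "K" (3x3 intrinsics, pixels), "R" (3x3) and "t" (3): a world point X has camera coordinates R X + t. Camera axes: x right, y down, z forward; pixel columns grow to the right and rows downward; lengths in m; the calibration is good to about 2 mm. The wrist camera is an equidistant fisheye: a pixel r from the principal point sees the ray r / f radians off the axis. A picture is of the moment at which its call begins. There is no depth.
- env.hand_in(): hands the job in, once; it reports no verdict.
The state is a dict: "clock": time; "joint_pos": joint angles; "qvel": joint speeds; "tau": joint torques, N m; "tcp_pos": TCP position; "orientation": TCP orientation; "wrist_force": force on the tool from outside, world axes, zero at the start; "ft_torque": the same for the moment, N m; "finger_gap": finger opening in m.
Only numpy, scipy, OpenCV 4.12 (cv2) and the standard library are available. Lean on these libraries where they do the work, as an engineer would, in place of code of your own. Each camera call takes 0.05 s, during which the arm holds its last target. There are 200 camera calls.

## Working session

There is one attempt and no reset: what is moved stays moved. The work goes in short steps, Python scripts to look and compute and a tool call to move; the robot and the scene stay as the last step left them, time stands still between calls to the robot, and variables do not carry over. Pictures are saved under pics/ and viewed, about 8 in all and at most 12, crops included, and the job is handed in when it is done.

Besides the shell and the picture viewer there is one more tool, called after "Request:" as name(argument=value, ...), one argument or row to a line, values as JSON. carry_out: Moves the arm, as the interface text tells. Its arguments: {"type":"object","properties":{"steps":{"type":"array","items":{"type":"array","items":{"type":"number"}}},"grip_force":{"type":"number"}},"required":["steps"]}

```bash
mkdir -p pics
python3 - <<'E'
from workcell import env
import cv2,numpy as np,pickle
d={}
for n in("scene","top"):
    c=env.read_camera(n); d[n]=c
    cv2.imwrite(f"pics/{n}0.png",c["color"][:,:,::-1]); print(n,c["K"].tolist(),c["R"].round(3).tolist(),c["t"])
pickle.dump(d,open("d.pkl","wb"))
print(env.get_state())
E
```

```text
scene [[396.5501152427651, 0.0, 323.2778267050387], [0.0, 396.5501152427651, 201.8278016734188], [0.0, 0.0, 1.0]] [[0.393, 0.92, -0.007], [0.577, -0.252, -0.777], [-0.716, 0.301, -0.629]] [-0.18024431 -0.24843226  1.59000259]
top [[509.2086577350634, 0.0, 316.8179531338217], [0.0, 509.2086577350634, 193.88690051746494], [0.0, 0.0, 1.0]] [[-0.02, -1.0, -0.021], [-0.985, 0.024, -0.174], [0.174, 0.018, -0.985]] [0.02127359 0.51840921 1.63744088]
{'clock': 0.1, 'joint_pos': array([ 1.03241085e+00,  3.13939346e-01,  4.50740214e-02,  1.30358836e+00,
       -2.58233748e-05,  1.43121223e+00]), 'qvel': array([ 0.0005214 , -0.00194267,  0.00346794, -0.00073807, -0.00055479,
       -0.00101978]), 'tau': array([ 2.95284954e-03, -4.81725776e+01,  2.99242812e+01,  1.27158011e-02,
       -1.57478144e-04,  2.11265740e-05]), 'tcp_pos': array([0.22304284, 0.52946352, 0.22188246]), 'orientation': array([ 3.69413640e-04,  8.33160576e-01,  5.53030531e-01, -7.41893240e-04]), 'wrist_force': array([-0.97291435,  0.00628994, -1.01246619]), 'ft_torque': array([ 0.03283249, -0.03112415, -0.01372548]), 'finger_gap': 0.08540735354392803}
```

View pics/top0.png

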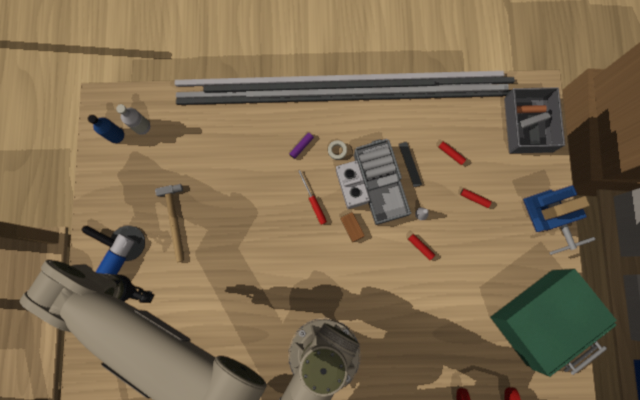

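View pics/scene0.png

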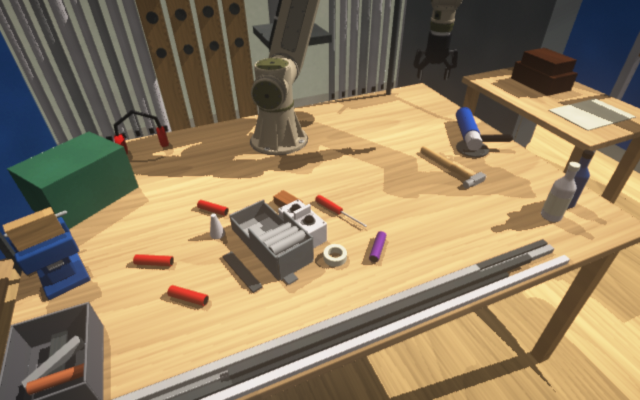

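The feeder is at about (378,180) in top, with its tubes at (380,160) and its buttons at (350,173) and (355,192). In scene it is at (270,240). The red tubes at (452,153), (476,198), (421,247) and the purple one at (301,145) are look-alikes lying loose. The two dark discs on the white box are the buttons. I'll crop close to check.

Run:
```python
import cv2,pickle,numpy as np
d=pickle.load(open("d.pkl","rb"))
a=d["top"]["color"][130:230,320:430,::-1]; b=d["scene"]["color"][185:285,220:330,::-1]
f=lambda i:cv2.resize(i,None,fx=5,fy=5,interpolation=cv2.INTER_CUBIC)
cv2.imwrite("pics/crop1.png",cv2.resize(np.vstack([f(a)]),None,fx=1,fy=1))
cv2.imwrite("pics/crop2.png",f(b))
```

```text
(no output)
```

View pics/crop1.png

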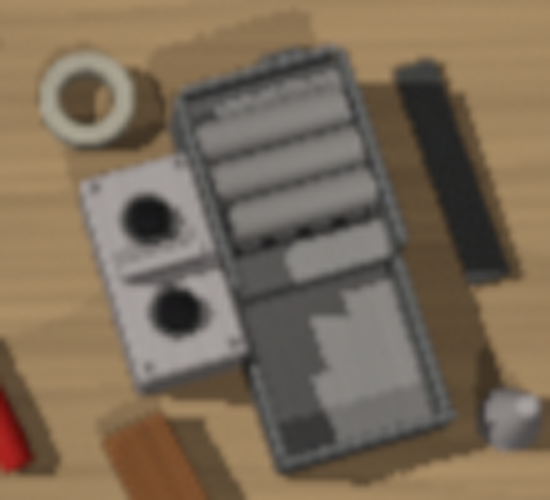

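View pics/crop2.png

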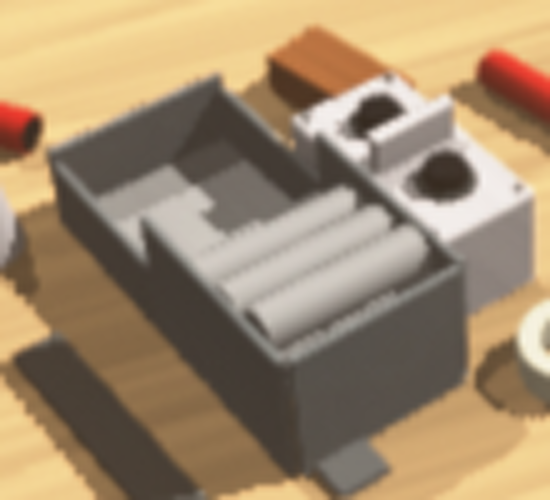

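Crop 1 (top, offset 320,130, ×5) shows the buttons at (150,219), the farther one b, and (179,312), the tray-side one a. The box corners are (82,182), (183,155), (243,355) and (140,388). Crop 2 (scene, offset 220,185, ×5) shows button a at about (379,110), button b at about (446,172), and the fin between them. The three grey tubes sit behind the teeth.

```bash
cat > h.py <<'E'
import numpy as np
from scipy.spatial.transform import Rotation as Ro
from scipy.optimize import least_squares
def proj(c,X):
    p=X@c["R"].T+c["t"]; p=p[:,:2]/p[:,2:]
    return p*[c["K"][0,0],c["K"][1,1]]+c["K"][:2,2]
def world(q,P):
    c,s=np.cos(q[2]),np.sin(q[2]); P=np.asarray(P,float)
    return np.c_[q[0]+c*P[:,0]-s*P[:,1],q[1]+s*P[:,0]+c*P[:,1],P[:,2]]
E
python3 - <<'E'
import pickle
from h import *
d=pickle.load(open("d.pkl","rb"))
P=np.array([[.032,.098,.084],[-.032,.098,.084],[.07,.133,.07],[.07,.059,.07],[-.07,.059,.07],[-.07,.133,.07]])
u=np.array([[150,219],[179,312],[82,182],[183,155],[243,355],[140,388]])/5+[320,130]-.4
v=np.array([[446,170],[379,108]])/5+[220,185]-.4
for w in(0,1):
  f=lambda q:np.r_[(proj(d["top"],world(q,P))-u).ravel(),w*(proj(d["scene"],world(q,P[:2]))-v).ravel()]
  r=least_squares(f,[.5,-.1,.2]);print(r.x,r.fun.round(1))
q=r.x; print(world(q,P[:2]),world(q,[[0,.098,.096]]),np.degrees(q[2]))
from workcell import env
s=env.get_state(); R=Ro.from_quat(s["orientation"],scalar_first=True); print(R.as_matrix().round(3))
E
```

```text
[ 0.57026448 -0.19995183  0.25150551] [-0.5  0.  -0.7  0.1 -0.5  0.3  0.9 -0.3  1.1  0.1 -0.3 -0.3 -0.  -0.
 -0.  -0. ]
[ 0.57100838 -0.19924147  0.25106854] [-0.7 -0.2 -1.  -0.1 -0.7  0.1  0.7 -0.5  0.9 -0.1 -0.5 -0.6 -0.9 -0.9
 -0.6 -0.2]
[[ 0.57765806 -0.09636396  0.084     ]
 [ 0.51566462 -0.11226407  0.084     ]] [[ 0.54666134 -0.10431402  0.096     ]] 14.385167851315947
[[ 0.388  0.922 -0.001]
 [ 0.922 -0.388 -0.001]
 [-0.002 -0.    -1.   ]]
```

Request:
carry_out(
  steps=[
    [0.18, -0.0353, 0.0419, 0, 0, 0, 0],
    [0.18, -0.0353, 0.0419, 0, 0, 0, 0],
    [0.18, -0.0353, 0.0419, 0, 0, 0, 0],
    [0.18, -0.0353, 0.0419, 0, 0, 0, 0],
    [0.18, -0.0353, 0.0419, 0, 0, 0, 0],
    [0.18, -0.0353, 0.0419, 0, 0, 0, 0],
    [0.18, -0.0353, 0.0419, 0, 0, 0, 0],
    [0.18, -0.0353, 0.0419, 0, 0, 0, 0],
    [0.18, -0.0353, 0.0419, 0, 0, 0, 0],
    [0.18, -0.0353, 0.0419, 0, 0, 0, 0],
    [0.18, -0.0353, 0.0419, 0, 0, 0, 0],
    [0.18, -0.0353, 0.0419, 0, 0, 0, 0],
    [0.18, -0.0353, 0.0419, 0, 0, 0, 0],
    [0.18, 0, 0, 0, 0, 0, 0.184],
    [0.18, 0, 0, 0, 0, 0, 0.184],
    [0.18, 0, 0, 0, 0, 0, 0.184],
    [0.18, 0, 0, 0, 0, 0, 0.184],
    [0.18, 0, 0, 0, 0, 0, 0.184],
    [0.18, 0, 0, 0, 0, 0, 0],
    [0.18, 0, 0, 0, 0, 0, 0],
  ],
)

```text
clock: 2.6
tcp_pos: [0.5469, -0.1044, 0.2224]
orientation: [-0.0, 0.992, 0.127, -0.0]
wrist_force: [0.1, -0.0, -0.5]
finger_gap: 0.0505
```

Run:
```python
from workcell import env
import cv2,numpy as np,pickle
c=env.read_camera("wrist");cv2.imwrite("pics/w1.png",c["color"][:,:,::-1]);pickle.dump(c,open("w1.pkl","wb"))
s=env.get_state();print(s);print(c["K"],c["R"].round(3),c["t"])
```

```text
{'clock': 2.65, 'joint_pos': array([-3.32894263e-01,  2.78079954e-01, -2.46656175e-03,  1.29062087e+00,
        1.02317118e-04,  9.83482030e-01]), 'qvel': array([ 0.00103691, -0.00167614,  0.00285059,  0.00037286, -0.00021191,
        0.01113507]), 'tau': array([-5.10317375e-03, -4.59711277e+01,  2.97959054e+01,  6.27934554e-03,
       -1.44129622e-04, -1.91501254e-02]), 'tcp_pos': array([ 0.54695182, -0.1044346 ,  0.22252506]), 'orientation': array([-1.28220232e-04,  9.91919694e-01,  1.26867189e-01, -1.43517121e-04]), 'wrist_force': array([-0.37411276,  0.63942809,  0.8058236 ]), 'ft_torque': array([-0.05362567, -0.04143203, -0.01645548]), 'finger_gap': 0.05037001340141356}
[[309.70691629   0.         321.2949219 ]
 [  0.         309.70691629 200.27629284]
 [  0.           0.           1.        ]] [[ 0.968  0.253  0.   ]
 [ 0.24  -0.918  0.315]
 [ 0.08  -0.305 -0.949]] [-0.50130743 -0.26820849  0.30414654]
```

View pics/w1.png

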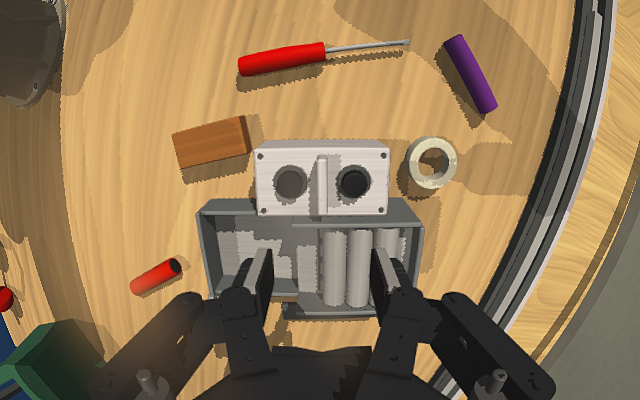

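The wrist view shows button a at (290,181), button b at (354,183), the fin top at about (322,184), and box-top corners near (257,150), (389,150), (392,213) and (255,214). I'll refine the pose from this.

Run:
```python
import pickle
from h import *
import cv2
c=pickle.load(open("w1.pkl","rb"))
def pf(X):
    p=X@c["R"].T+c["t"]; return cv2.fisheye.projectPoints(p[:,None],np.zeros(3),np.zeros(3),c["K"],np.zeros(4))[0][:,0]
P=np.array([[.032,.098,.084],[-.032,.098,.084],[.07,.133,.07],[.07,.059,.07],[-.07,.059,.07],[-.07,.133,.07]])
u=np.array([[354,182.5],[290,181.5],[389,149.5],[392,213.5],[255,214.5],[257,149.5]])
for n in(2,6):
  r=least_squares(lambda q:(pf(world(q,P[:n]))-u[:n]).ravel(),[.571,-.2,.25]);print(r.x,r.fun.round(1),world(r.x,[[0,.098,.096]]),np.degrees(r.x[2]))
s=np.array([.547,-.1044]);a=2*np.arctan2(.12687,.99192);print(np.degrees(a))
dx=world(r.x,[[0,.098,.096]])[0,:2]-s;print(dx,"tool x,y:",dx@[np.cos(a),np.sin(a)],dx@[np.sin(a),-np.cos(a)])
# predicted fingertip pixels: gap 50, tips 19 ahead
for h in(.019,.01): 
  print(pf(np.array([[s[0]+k*.025*np.cos(a),s[1]+k*.025*np.sin(a),.2225-h] for k in(-1,1)])).round())
i=c["color"][130:290,220:440,::-1];cv2.imwrite("pics/w1c.png",cv2.resize(i,None,fx=3.6,fy=3.6,interpolation=cv2.INTER_CUBIC))
```

```text
[ 0.56860507 -0.19674904  0.23933844] [ 1.  0. -1.  0.] [[ 0.54537319 -0.10154253  0.096     ]] 13.713082290893926
[ 0.57168566 -0.19755323  0.25897839] [ 1.8  1.  -0.   2.2  3.6 -3.2 -3.5  1.9  2.2  1.3 -4.2 -2.8] [[ 0.54658853 -0.10282132  0.096     ]] 14.83836896645985
14.577508139790995
[-0.00041147  0.00157868] tool x,y: -8.902559104200714e-07 -0.0016314217422402596
[[283. 238.]
 [365. 238.]]
[[281. 245.]
 [367. 245.]]
```

View pics/w1c.png

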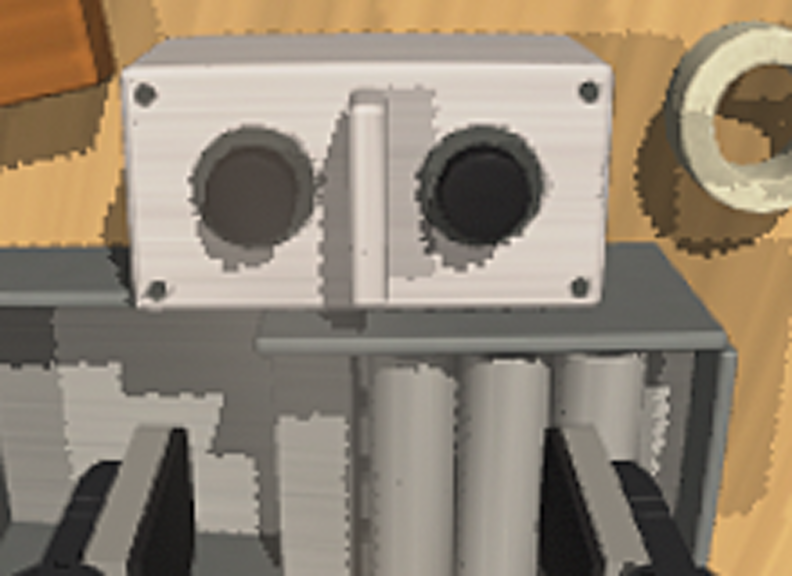

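Run:
```python
import pickle
from h import *
import cv2
c=pickle.load(open("w1.pkl","rb"))
def pf(X):
    p=X@c["R"].T+c["t"]; return cv2.fisheye.projectPoints(p[:,None],np.zeros(3),np.zeros(3),c["K"],np.zeros(4))[0][:,0]
P=np.array([[.032,.098,.084],[-.032,.098,.084],[.07,.133,.07],[.07,.059,.07],[-.07,.059,.07],[-.07,.133,.07]])
u=np.array([[487,194],[258,195],[610,67],[600,302],[133,305],[125,72]])/3.6+[220,130]-.36
for n in(2,6):
  r=least_squares(lambda q:(pf(world(q,P[:n]))-u[:n]).ravel(),[.571,-.2,.25]);print(r.x,r.fun.round(1),world(r.x,[[0,.098,.096]]),np.degrees(r.x[2]))
s=np.array([.547,-.1044]);a=2*np.arctan2(.12687,.99192)
for dx in (world(r.x,[[0,.098,.096]])[0,:2]-s,):print(dx,"tool x,y:",dx@[np.cos(a),np.sin(a)],dx@[np.sin(a),-np.cos(a)])
C=-c["R"].T@c["t"];print("cam",C)
Rt=np.array([[np.cos(a),np.sin(a),0],[np.sin(a),-np.cos(a),0],[0,0,-1]])
v=np.array([[185,430],[548,430],[140,427],[590,427]])/3.6+[220,130]-.36
n=cv2.fisheye.undistortPoints(v[:,None],c["K"],np.zeros(4))[:,0]
ray=np.c_[n,np.ones(4)]@c["R"]@Rt.T; o=Rt@(C-np.r_[s,.2225]);print(o)
for z in(.019,.01,0,-.005,-.01,-.02):
  print(z,(o+ray*((z-o[2])/ray[:,2:])).round(4)[:,:2].tolist())
```

```text
[ 0.57204581 -0.19760176  0.26018642] [ 1.1  0.  -1.1  0. ] [[ 0.54683426 -0.10290024  0.096     ]] 14.907583628761525
[ 0.57132395 -0.1981244   0.26121644] [ 0.2  0.3 -2.1  0.4  2.7 -1.7  1.6  2.1  0.1  2.  -2.3 -2.3] [[ 0.54601487 -0.1034489   0.096     ]] 14.966599691729519
[-0.00098513  0.0009511 ] tool x,y: -0.0007140372531100704 -0.0011684306296513142
cam [ 0.52505687 -0.02679082  0.3732929 ]
[-0.00170333 -0.08063364 -0.1507929 ]
0.019 [[-0.0328, 0.0077], [0.0298, 0.0077], [-0.0407, 0.0073], [0.0372, 0.0072]]
0.01 [[-0.0311, 0.0031], [0.0282, 0.003], [-0.0386, 0.0027], [0.0352, 0.0026]]
0 [[-0.0293, -0.0022], [0.0263, -0.0022], [-0.0363, -0.0025], [0.0329, -0.0026]]
-0.005 [[-0.0284, -0.0048], [0.0254, -0.0048], [-0.0352, -0.0051], [0.0317, -0.0052]]
-0.01 [[-0.0275, -0.0074], [0.0244, -0.0074], [-0.034, -0.0077], [0.0306, -0.0078]]
-0.02 [[-0.0256, -0.0126], [0.0226, -0.0126], [-0.0317, -0.0129], [0.0283, -0.0129]]
```

Request:
carry_out(
  steps=[
    [0.32, -0.0005, -0.001, 0.03, 0, 0, -0.006],
    [0.32, 0, 0, 0.04, 0, 0, 0],
    [0.32, 0, 0, 0.03, 0, 0, 0],
    [0.32, 0, 0, 0.005, 0, 0, 0],
    [0.32, 0, 0, 0, 0, 0, 0],
    [0.32, 0, 0, 0, 0, 0, 0],
  ],
)

```text
clock: 3.4
tcp_pos: [0.5474, -0.104, 0.1192]
orientation: [0.001, 0.992, 0.129, 0.001]
wrist_force: [0.0, 0.0, 0.5]
finger_gap: 0.0561
```

Run:
```python
from workcell import env
import cv2,numpy as np,pickle
c=env.read_camera("wrist");i=c["color"][100:340,160:480,::-1];cv2.imwrite("pics/w2.png",cv2.resize(i,None,fx=2.4,fy=2.4,interpolation=cv2.INTER_CUBIC));pickle.dump(c,open("w2.pkl","wb"))
s=env.get_state();print(s["tcp_pos"],s["wrist_force"],s["ft_torque"])
```

```text
[ 0.54745065 -0.1039872   0.11925821] [-0.36160155  0.48475581  0.08565484] [-0.01861318 -0.05881084  0.00775995]
```

View pics/w2.png

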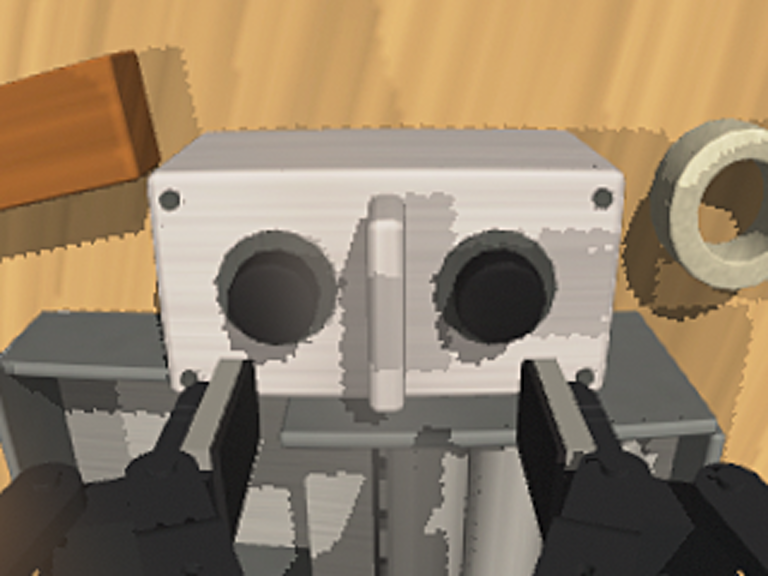

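The tips are symmetric about the fin (inner edges at 258 and 519, fin at 386 in the crop) and still above the box. I'll go lower while watching the force.

Request:
carry_out(
  steps=[
    [0.32, -0.0005, 0, 0.005, 0, 0, 0],
    [0.32, 0, 0, 0.005, 0, 0, 0],
    [0.32, 0, 0, 0.003, 0, 0, 0],
    [0.32, 0, 0, 0, 0, 0, 0],
    [0.32, 0, 0, 0, 0, 0, 0],
  ],
)

```text
clock: 4.08
tcp_pos: [0.5459, -0.1038, 0.1047]
orientation: [-0.0, 0.992, 0.129, 0.0]
wrist_force: [0.4, 0.2, -0.2]
finger_gap: 0.0563
```

Request:
carry_out(
  steps=[
    [0.32, 0, 0, 0.003, 0, 0, 0],
    [0.32, 0, 0, 0.002, 0, 0, 0],
    [0.32, 0, 0, 0, 0, 0, 0],
    [0.32, 0, 0, 0, 0, 0, 0],
  ],
)

```text
clock: 4.58
tcp_pos: [0.5459, -0.1038, 0.0997]
orientation: [-0.0, 0.992, 0.129, 0.0]
wrist_force: [-0.8, 0.2, 0.3]
finger_gap: 0.0563
```

Run:
```python
from workcell import env
import cv2,numpy as np,pickle
c=env.read_camera("wrist");i=c["color"][100:340,160:480,::-1];cv2.imwrite("pics/w3.png",cv2.resize(i,None,fx=2.4,fy=2.4,interpolation=cv2.INTER_CUBIC));pickle.dump(c,open("w2.pkl","wb"))
s=env.get_state();print(s["tcp_pos"],s["wrist_force"],s["ft_torque"])
```

```text
[ 0.54588864 -0.10378485  0.09971902] [-0.34135419 -0.60530598 -0.84842018] [ 0.01139824 -0.01803314 -0.04520053]
```

View pics/w3.png

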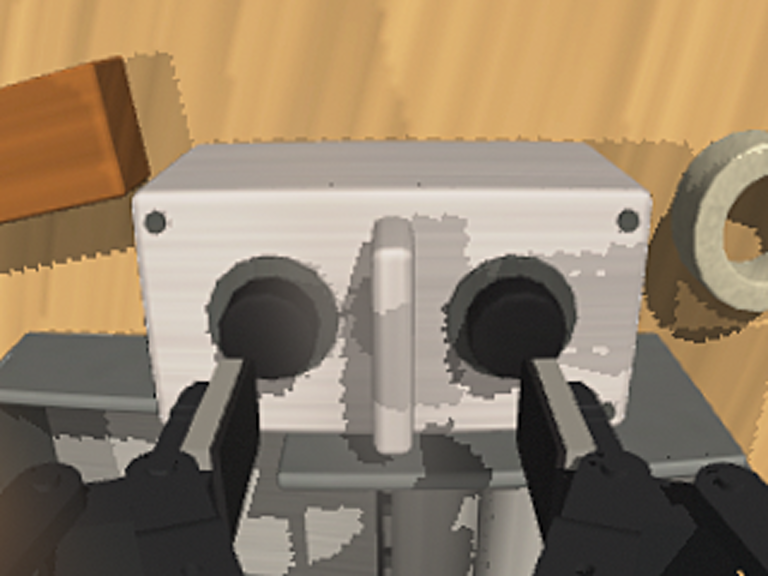

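No contact yet at TCP z 0.0997. The tips sit about 1.5 mm toward button a, and their true height is unclear, so I'll look from the side with the scene camera.

Run:
```python
from workcell import env
from h import *
import cv2,numpy as np,pickle
c=env.read_camera("scene");i=c["color"][160:260,240:350,::-1];cv2.imwrite("pics/s2.png",cv2.resize(i,None,fx=6,fy=6,interpolation=cv2.INTER_CUBIC))
s=env.get_state();R=Ro.from_quat(s["orientation"],scalar_first=True).as_matrix()
for z in(.019,0,-.019):
  X=s["tcp_pos"]+np.array([[x,y,z] for x in(-.035,-.028,.028,.035) for y in(-.011,.011)])@R.T
  print(z,((proj(c,X)-[240,160]+.4)*6).round().tolist())
```

```text
0.019 [[347.0, 271.0], [309.0, 289.0], [355.0, 278.0], [317.0, 296.0], [425.0, 338.0], [386.0, 358.0], [434.0, 346.0], [395.0, 366.0]]
0 [[345.0, 240.0], [307.0, 258.0], [353.0, 247.0], [315.0, 265.0], [424.0, 307.0], [385.0, 326.0], [433.0, 315.0], [394.0, 334.0]]
-0.019 [[343.0, 208.0], [304.0, 226.0], [352.0, 215.0], [313.0, 234.0], [422.0, 275.0], [383.0, 294.0], [432.0, 283.0], [392.0, 302.0]]
```

View pics/s2.png

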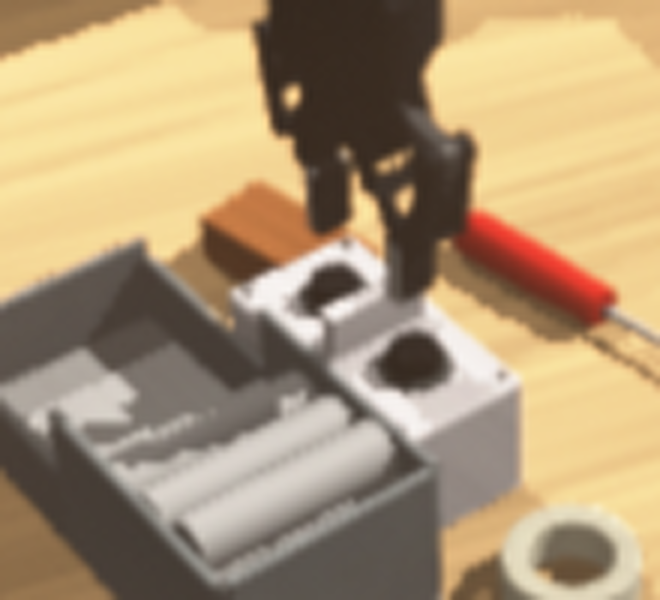

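The side view shows the tip bottoms at crop (330,230) and (408,297). Projection puts them about 19 mm above the reported TCP height, not below it as the text says. Contact should therefore come near TCP z 0.065, and I'll approach to just above that.

Request:
carry_out(
  steps=[
    [0.32, 0.001, 0, 0.01, 0, 0, 0],
    [0.32, 0, 0, 0.01, 0, 0, 0],
    [0.32, 0, 0, 0.008, 0, 0, 0],
    [0.32, 0, 0, 0, 0, 0, 0],
    [0.32, 0, 0, 0, 0, 0, 0],
  ],
)

```text
clock: 5.3
tcp_pos: [0.5468, -0.1035, 0.0717]
orientation: [-0.0, 0.992, 0.129, -0.0]
wrist_force: [-0.4, -0.1, -1.0]
finger_gap: 0.0562
```

Run:
```python
from workcell import env
import cv2,numpy as np
i=env.read_camera("wrist")["color"][120:320,200:440,::-1];cv2.imwrite("pics/w4.png",cv2.resize(i,None,fx=3,fy=3,interpolation=cv2.INTER_CUBIC))
s=env.get_state();print(s["tcp_pos"],s["wrist_force"],s["ft_torque"])
```

```text
[ 0.54692234 -0.10356049  0.07181523] [ 1.02864668  0.71446071 -0.18266956] [0.04397855 0.01521797 0.0438875 ]
```

View pics/w4.png

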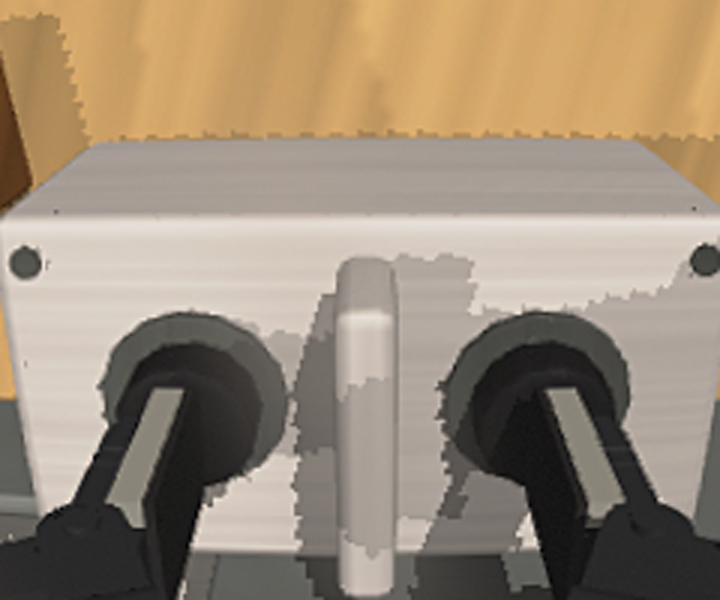

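The tips are just above and over the caps: a tip at (170,390) with cap at (190,415), b tip at (560,390) with cap at (545,415), and the fin between them. I'll press in stages.

Request:
carry_out(
  steps=[
    [0.28, 0, 0, 0.005, 0, 0, 0],
    [0.28, 0, 0, 0.004, 0, 0, 0],
    [0.28, 0, 0, 0, 0, 0, 0],
    [0.28, 0, 0, 0, 0, 0, 0],
  ],
)

```text
clock: 5.85
tcp_pos: [0.5475, -0.1037, 0.0637]
orientation: [0.0, 0.992, 0.129, 0.001]
wrist_force: [-2.1, 1.1, 7.2]
finger_gap: 0.0548
```

Request:
carry_out(
  steps=[
    [0.28, 0, 0, 0.004, 0, 0, 0],
    [0.28, 0, 0, 0, 0, 0, 0],
    [0.28, 0, 0, 0, 0, 0, 0],
    [0.28, 0, 0, 0, 0, 0, 0],
  ],
)

```text
clock: 6.35
tcp_pos: [0.5475, -0.1037, 0.0614]
orientation: [0.001, 0.992, 0.129, 0.001]
wrist_force: [-5.4, 1.5, 19.3]
finger_gap: 0.0549
```

Force is 19 N, so the buttons have bottomed out. I'll hold and look.

Request:
carry_out(
  steps=[
    [0.28, 0, 0, 0, 0, 0, 0],
    [0.28, 0, 0, 0, 0, 0, 0],
    [0.28, 0, 0, 0, 0, 0, 0],
    [0.28, 0, 0, 0, 0, 0, 0],
    [0.28, 0, 0, 0, 0, 0, 0],
    [0.28, 0, 0, 0, 0, 0, 0],
    [0.28, 0, 0, 0, 0, 0, 0],
    [0.28, 0, 0, 0, 0, 0, 0],
    [0.28, 0, 0, 0, 0, 0, 0],
    [0.28, 0, 0, 0, 0, 0, 0],
    [0.28, 0, 0, 0, 0, 0, 0],
    [0.28, 0, 0, 0, 0, 0, 0],
  ],
)

```text
clock: 7.85
tcp_pos: [0.5475, -0.1037, 0.0614]
orientation: [0.001, 0.992, 0.129, 0.001]
wrist_force: [-5.5, 1.1, 19.0]
finger_gap: 0.0548
```

Run:
```python
from workcell import env
import cv2,numpy as np
f=lambda i:cv2.resize(i,(400,400),interpolation=cv2.INTER_CUBIC)
a=env.read_camera("scene")["color"][185:285,220:320,::-1]
b=env.read_camera("wrist")["color"][:,120:520,::-1]
cv2.imwrite("pics/h1.png",np.hstack([f(a),b]))
s=env.get_state();print(s["tcp_pos"],s["wrist_force"],s["ft_torque"])
```

```text
[ 0.54750105 -0.10371834  0.0613872 ] [-4.58062777  2.25978058 18.94179111] [0.29158641 1.26882019 0.03894314]
```

View pics/h1.png

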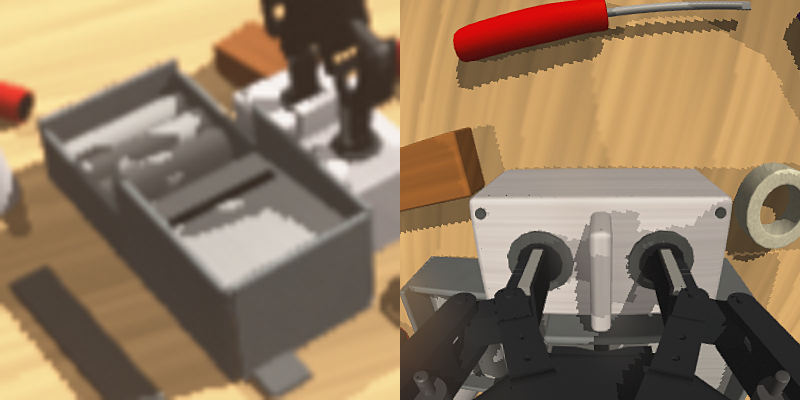

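The chute above the gate is empty (left panel, 240,220), and the tubes are in the tray (left panel, 150,140). I'll check the count before letting go, using the top view and an enlarged scene view.

Run:
```python
from workcell import env
import cv2,numpy as np
f=lambda i:cv2.resize(cv2.convertScaleAbs(i,alpha=1.5,beta=15),(400,400),interpolation=cv2.INTER_CUBIC)
a=env.read_camera("scene")["color"][195:245,225:275,::-1]
b=env.read_camera("top")["color"][170:230,355:415,::-1]
cv2.imwrite("pics/h2.png",np.hstack([f(a),f(b)]))
```

```text
(no output)
```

View pics/h2.png

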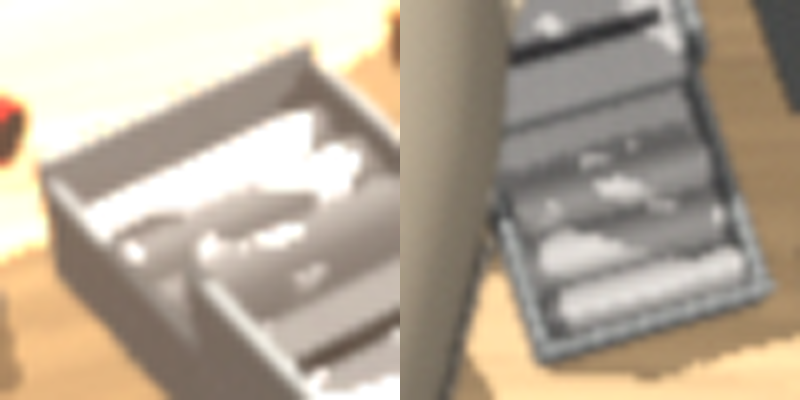

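All three tubes lie side by side in the tray (right panel, bands at about y 285, 235 and 180), and the gate area is clear. I'll release straight up.

Request:
carry_out(
  steps=[
    [0.28, 0, 0, 0, 0, 0, 0],
    [0.28, 0, 0, 0, 0, 0, 0],
    [0.28, 0, 0, -0.005, 0, 0, 0],
    [0.28, 0, 0, -0.005, 0, 0, 0],
    [0.28, 0, 0, -0.01, 0, 0, 0],
    [0.28, 0, 0, -0.02, 0, 0, 0],
    [0.28, 0, 0, -0.04, 0, 0, 0],
    [0.28, 0, 0, -0.04, 0, 0, 0],
    [0.28, 0, 0, -0.03, 0, 0, 0],
    [0.28, 0, 0, 0, 0, 0, 0],
    [0.28, 0, 0, 0, 0, 0, 0],
    [0.28, 0, 0, 0, 0, 0, 0],
    [0.28, 0, 0, 0, 0, 0, 0],
  ],
)

```text
clock: 9.68
tcp_pos: [0.5462, -0.1033, 0.2075]
orientation: [-0.001, 0.992, 0.129, -0.001]
wrist_force: [0.2, 0.7, -1.2]
finger_gap: 0.0548
```

Run:
```python
from workcell import env
import cv2,numpy as np,pickle
a=env.read_camera("scene")["color"];b=env.read_camera("scene")["color"]
d=pickle.load(open("d.pkl","rb"))["scene"]["color"]
print("tray still diff",np.abs(a[195:245,225:275].astype(int)-b[195:245,225:275]).max())
# buttons now vs. start (box region), bench items
for n,(y,x) in dict(capa=(207,296),capb=(219,309)).items(): print(n,d[y-3:y+4,x-3:x+4].mean((0,1)).round(),b[y-3:y+4,x-3:x+4].mean((0,1)).round())
m=(np.abs(d.astype(int)-b).max(2)>60).astype(np.uint8)
for r in cv2.connectedComponentsWithStats(m)[2][1:]:
    if r[4]>15: print(r)
s=env.get_state();print(s["clock"],s["tcp_pos"],s["wrist_force"]);env.hand_in()
```

```text
tray still diff 2
capa [105.  95.  87.] [110.  98.  91.]
capb [65. 54. 45.] [69. 56. 47.]
[314   0  14  31 303]
[335   0   4  78 204]
[298  10  15  22 127]
[449  13   6   9  25]
[ 278   44   50   63 1620]
[244  67   8   9  47]
[ 278  102   41   54 1039]
[ 157  118  100   38 1694]
[ 121  135   65   40 1118]
[318 147  58  15 388]
[234 154  41   6 161]
[214 154  88  25 857]
[302 162  15  16 128]
[ 109  175  103   31 1142]
[236 209  35  19 285]
[ 56 210  11   6  30]
[  15  213  206   93 4238]
[263 222  43  20 298]
[256 231   9   5  24]
[269 242  29  14 106]
9.775 [ 0.54646785 -0.10340489  0.20796324] [-0.13893995  0.51859556 -0.02654348]
the job is handed in; nothing more can be done
```

I pressed both feeder buttons together, one fingertip on each with the fin between them. I held them for about 2 s until all three tubes had rolled into the catch tray, then lifted straight up and handed in at about 9.8 s. The hand-in reports no verdict.

- **Tubes:** before release, the top and scene pictures showed three tubes side by side in the tray and the chute empty. After release, two successive scene frames of the tray matched, so the tubes looked at rest.
- **Buttons:** the wrist force was 19 N while holding, so the buttons had bottomed out. After lifting, it was back to about zero. The two cap areas looked as they did at the start, which suggests both are up, but that check is coarse.
- **Other things on the bench:** the fingers stayed over the control box all through the press, and I saw no sign of touching anything else. My before-and-after picture comparison could not confirm this, because it was swamped by what look like the arm and its shadows.
- **A disagreement:** the fingertips were about 10 to 19 mm above the reported TCP height, not 19 mm ahead of it as the text says. The scene view gave 19 mm; the press force suggested less. I found the contact height by looking from the side and watching the force.

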